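# Roll down a test strip and stop the roller on the index mark

## Task

Swing the red keeper arm aside, away from the roller, until it lies along the stand. Then, without gripping the black rubber roller, press your fingertips on its top and roll it (do not drag or lift it) stroke by stroke along the panel over the paper strip, bearing down with a steady 10 to 12 N in every stroke and never loading the panel with over 20 N, until its axis is level with the red index clips. Leave it there on the panel, square to the stand and at rest, with the keeper still open and the other things undisturbed.

Things in the scene. Friction and masses are not known exactly. Their poses are not given: they have to be found in the camera images.
- roller_center (a point): centre of the loose roller: black rubber cylinder 40 mm in diameter, 60 mm long (66 with its steel bosses), 0.15 kg (give or take a quarter), lying across the panel. Its x axis is the roller's axis; z points up at the start and turns as it rolls. A fingertip on its top moves twice as far as the roller and so overtakes it: one stroke, from just behind its top to just past it, rolls it some 25 mm.
- stand: fixed grey roll-down stand, base plate 120 (x) x 300 (y) x 10 mm high; origin under its centre on the table, y along the panel in the rolling direction. It carries a rocking, sprung steel panel 88 x 200 x 6 mm (its ends at least 90 mm before and 50 mm beyond the origin in y) with a 24 mm wide white paper strip stuck along it. Two aluminium side rails (top 22 mm above the table, at x = -50 and +50 mm, 10 mm wide) flank the panel.
- start_line (a point): fixed point 30 mm above the table on the stand's centre line, on the panel's upper face under the roller; axes as the stand's. The panel rocks on a springy pivot bar under it, between 40 mm before and 20 mm beyond here in y, differently each time and not reported: pressed right over the bar it hardly gives, 80 mm from it 0.3 mm per newton (as the distance squared). The unloaded panel is level within 1 degree and the roller stays put on it.
- mark (a point): point on the stand's centre line midway between the two red index clips on the side rails, at 50 mm above the table (the roller axis's nominal height); axes as the stand's. The clips stand 50 to 72 mm along +y from the start line, differently each time; the roller's centre must end level with it along y.
- keeper (a joint): angle of the red keeper arm: 0 lies across the panel in front of the roller, 1.57 lies along the stand's +y; grows as the arm swings in the rolling direction, clockwise from above (stop at 1.65). Stiff: it stays where it is left; about 0.5 N at its peg moves it.
- keeper_pivot (a point): keeper's upright pivot axis, at the height of the arm's centre line (50 mm above the table); axes as the stand's. The arm is a 10 mm thick rod that runs 110 mm from it, toward the stand's -x when shut.
- keeper_peg (a point): the upright black peg at the free end of the keeper arm, 12 mm in diameter, 110 mm from the pivot; this point is 24 mm above the arm's centre line, the peg's top 16 mm higher; push the peg sideways with shut fingers from its -y side
- flask: conical flask with pale liquid look and black stopper, 105 mm wide, 156 mm high, bystander; origin under its base
- tape: tan roll of tape lying flat, 98 mm across, 25 mm high, bystander; origin under its centre
- small_beaker: small glass beaker, 54 mm wide, 59 mm high, bystander; origin under its base
- vial: small clear vial with black cap, 27 mm wide, 58 mm high, bystander; origin under its base
- amber_vial: brown vial with black cap, 34 mm wide, 72 mm high, bystander; origin under its base
Things that resemble listed ones, but are neither listed nor needed, are in the scene too. What is shaped like the part that bears roller_center but pink or purple is not meant.

How it is judged:
On the way, in this order (a step that is already met when the one before it is completed fails the run):
1. the keeper arm is swung open, past 1.2 rad, with the roller still near the start line (within 5 mm) (value of joint keeper above 1.2 rad and y of roller_center in the frame of start_line below 0.005 m), for 0.2 s.
2. the roller, turned by rolling and not dragged, passes 6 to 18 mm from the start line with 9 to 15 N between it and the stand (angle between roller_center's own z axis and vertical above 0.15 rad and y of roller_center in the frame of start_line between 0.006 and 0.018 m and contact force between roller and stand between 9 and 15 N), for 0.2 s.
3. the roller, turned by rolling and not dragged, passes 20 to 32 mm from the start line with 9 to 15 N between it and the stand (angle between roller_center's own z axis and vertical above 0.6 rad and y of roller_center in the frame of start_line between 0.02 and 0.032 m and contact force between roller and stand between 9 and 15 N), for 0.2 s.
4. the roller, turned by rolling and not dragged, passes 34 to 46 mm from the start line with 9 to 15 N between it and the stand (angle between roller_center's own z axis and vertical above 1.1 rad and y of roller_center in the frame of start_line between 0.034 and 0.046 m and contact force between roller and stand between 9 and 15 N), for 0.2 s.
At the end, for the whole second after the job is handed in: The roller rests on the panel with its axis within 7 mm of the index mark along the stand, within 20 mm of the centre line and square to the stand within 0.2 rad, at rest; the keeper is still open past 1.2 rad (y of roller_center in the frame of mark between -0.007 and 0.007 m and x of roller_center in the frame of mark between -0.02 and 0.02 m and contact force between roller and stand above 0.5 N and angle between the x axis of roller_center and the x axis of stand, either way round below 0.2 rad and linear speed of roller below 0.01 m/s and value of joint keeper above 1.2 rad); the robot touches nothing.
It fails at once if the load between the roller and the stand (its panel) exceeds 20 N (contact force between roller and stand above 20 N).
It fails at once if the roller is lifted more than 15 mm or so off the panel (z of roller_center in the frame of start_line above 0.04 m).
It fails at once if a bystander (flask, tape roll, small beaker or either vial) is moved more than 30 mm (distance of any of flask, tape, small_beaker, vial, amber_vial from where it was at the start of the episode above 0.03 m).
It also fails if it takes over 72 s, if anything falls off the work surface, if the arm or the gripper's body presses on something with over 40 N, if the wrist force passes 120 N, or if a joint passes its speed limit or range.

## Robot

A 6-joint arm with a two-finger parallel gripper is mounted at the origin on a cart in front of the work surface, level with it; the furniture and walls round the work are solid. World frame = base frame: x ahead of the robot, y to its left, z up, the work surface at z = 0. Lengths are in m, angles in rad, forces in N, time in s.
With the tool pointing down it reaches from about 0.25 to 0.725 m from the base axis. Payload 4 kg.
Tool frame: the origin (TCP) lies on the centre line of the jaws, within the pads' length; the fingertips stand 14 mm ahead of it and the grasp point (between the pads) lies 5 mm behind it; z points along the fingers, x is the direction in which the jaws open and shut, and the axes are right-handed (so a half turn about z gives the same grasp; the last joint's range is limited). The gripper opens to 85 mm and grips with 20 to 120 N. Pads are 22 mm wide; open, the fingers measure 114 mm over their backs; the gripper's body (76 mm by 85 mm) begins 54 mm behind the grasp point. The pads swing forward as they close: fully open they stand 13 mm farther back than shut.
Start: joints at [-1.21, 0.241, 0.005, 1.335, 0, 1.571], TCP at [0.177, -0.468, 0.245] pointing down, gripper open.
Joint ranges: [-2.72, 2.72], [-1.05, 1.87], [-1.09, 1.28], [-1.99, 2.15], [-1.42, 1.44], [-3.14, 3.14]. Speed limits (rad/s): [2.79, 2.79, 3.14, 3.14, 3.14, 3.14].

## Interface

Orientations are given as a unit quaternion [x, y, z, w].
In Python, from workcell import bot gives the robot as it stands.
- The arm moves only by the tool play_rows, never from a script. Its argument "motion" is a list of rows, each an object with "fingers": the closure, from -1 (fully open) to 1 (shut), so that 0 is half open; "translation": the shift along the tool's x, y, z in cm, a list of three; "roll": the turn about the tool's z in degrees. A call has 1 to 20 rows; each row is the pose to reach, as a shift and turn from the pose commanded when the call began, along the tool's axes at that moment; what a row does not reach only later rows make up. A row lasts 1/12 s, in which the tool goes at most 41.7 mm and 7.16 degrees, less where a joint would pass 70% of its speed; a pose out of reach is approached as far as the arm can. A call with a gripper value outside its range is refused whole. The fingers move at their own pace and stop on an object; the grip force is fixed at half the most. Time passes only in rows, so rows that repeat a pose let the fingers close. It gives the time, the measured TCP pose, the force and the opening at its end, in the units of the state.
- bot.get_obs(): the state, without advancing time (a new reading comes with each control period).
- bot.camera(name): name is "scene" or "top" or "wrist"; returns a dict with "pixels" (480x640x3 uint8, red, green, blue), "intrinsics" (3x3 intrinsics, pixels), "world_to_cam" (4x4, takes a point from world to camera coordinates). Camera axes: x right, y down, z forward; pixel columns grow to the right and rows downward; lengths in m; the calibration is good to about 2 mm. The wrist camera is an equidistant fisheye: a pixel r from the principal point sees the ray r / f radians off the axis. A picture is of the moment at which its call begins. There is no depth.
- bot.job_done(): hands the job in, once; it reports no verdict.
The state is a dict: "clock": time; "joint_pos": joint angles; "joint_vel": joint speeds; "tau": joint torques, N m; "eef_pos": TCP position; "tool_rot": TCP orientation; "ft_force": force on the tool from outside, world axes, zero at the start; "ft_torque": the same for the moment, N m; "grip_width": finger opening in m.
Only numpy, scipy, OpenCV 4.12 (cv2) and the standard library are available. Lean on these libraries where they do the work, as an engineer would, in place of code of your own. Each camera call takes 0.05 s, during which the arm holds its last target. There are 200 camera calls.

## Working session

There is one attempt and no reset: what is moved stays moved. The work goes in short steps, Python scripts to look and compute and a tool call to move; the robot and the scene stay as the last step left them, time stands still between calls to the robot, and variables do not carry over. Pictures are saved under pics/ and viewed, about 8 in all and at most 12, crops included, and the job is handed in when it is done.

Besides the shell and the picture viewer there is one more tool, called as a command line: name --argument value ..., lists and objects as JSON in quotes. play_rows: Moves the arm, as the interface text tells. Its arguments: {"type":"object","properties":{"motion":{"type":"array","items":{"type":"object","properties":{"fingers":{"type":"number"},"translation":{"type":"array","items":{"type":"number"}},"roll":{"type":"number"}}}}},"required":["motion"]}

```bash
ls; mkdir -p pics; python3 - <<'E'
from workcell import bot
import cv2,numpy as np
for n in ("scene","top"):
    c=bot.camera(n); cv2.imwrite(f"pics/{n}0.png",c["pixels"][:,:,::-1]); print(n,np.round(c["intrinsics"],1).tolist(),np.round(c["world_to_cam"],3).tolist())
print(bot.get_obs())
E
```

```text
pics
scene [[497.4, 0.0, 323.9], [0.0, 497.4, 235.0], [0.0, 0.0, 1.0]] [[-0.674, -0.739, -0.001, 0.355], [-0.558, 0.509, -0.656, 0.312], [0.485, -0.442, -0.755, 0.947], [0.0, 0.0, 0.0, 1.0]]
top [[496.2, 0.0, 316.6], [0.0, 496.2, 241.2], [0.0, 0.0, 1.0]] [[-0.023, -1.0, -0.008, 0.054], [-0.982, 0.024, -0.188, 0.522], [0.189, 0.004, -0.982, 1.004], [0.0, 0.0, 0.0, 1.0]]
{'clock': 0.1, 'joint_pos': array([-1.21004145e+00,  2.41321162e-01,  3.87347291e-03,  1.33518245e+00,
        3.51789191e-05,  1.57082311e+00]), 'joint_vel': array([ 9.48353968e-05, -1.16333415e-03,  2.68611333e-03, -2.28567212e-03,
        1.06494985e-03, -4.44645697e-04]), 'tau': array([ 4.57287149e-05, -3.73137724e+01,  2.53010201e+01,  1.08456187e-02,
       -5.75803665e-05, -2.82933250e-06]), 'eef_pos': array([ 0.17631428, -0.46731988,  0.24451571]), 'tool_rot': array([ 8.22482337e-01, -5.68789912e-01, -7.44147598e-04, -5.35973233e-04]), 'ft_force': array([ 0.55972084, -0.48083716,  0.00335081]), 'ft_torque': array([ 0.03047264, -0.02548987, -0.0119875 ]), 'grip_width': 0.0853895721848367}
```

View pics/top0.png

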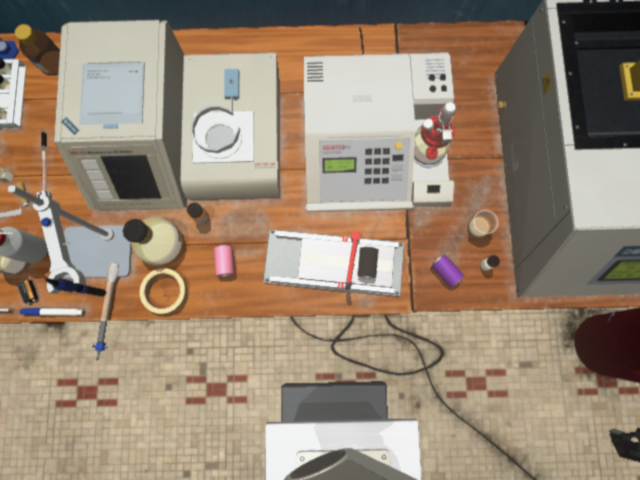

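View pics/scene0.png

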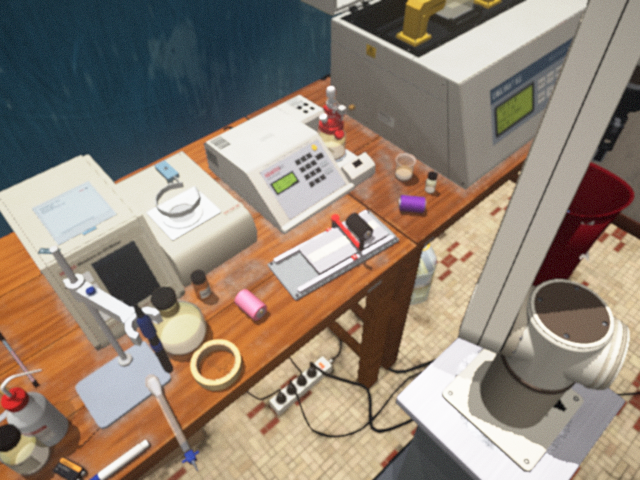

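The top view shows the stand at about px (335,262) with +y pointing image-left. The roller is at (368,262), the red keeper at (352,262), and the purple and pink decoys are off the stand. The scene view agrees. I'll enlarge the stand.

```bash
python3 - <<'E'
import cv2,numpy as np
a=cv2.imread("pics/top0.png")[222:306,255:415]; b=cv2.imread("pics/scene0.png")[200:305,260:410]
a=cv2.resize(a,(800,420),interpolation=cv2.INTER_CUBIC)
b=cv2.resize(b,(800,560),interpolation=cv2.INTER_CUBIC)
cv2.imwrite("pics/c_top.png",a);cv2.imwrite("pics/c_scene.png",b)
E
```

```text
(no output)
```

View pics/c_top.png

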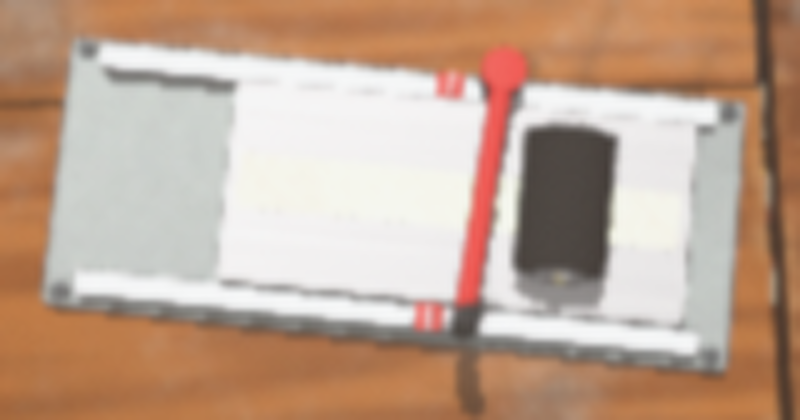

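View pics/c_scene.png

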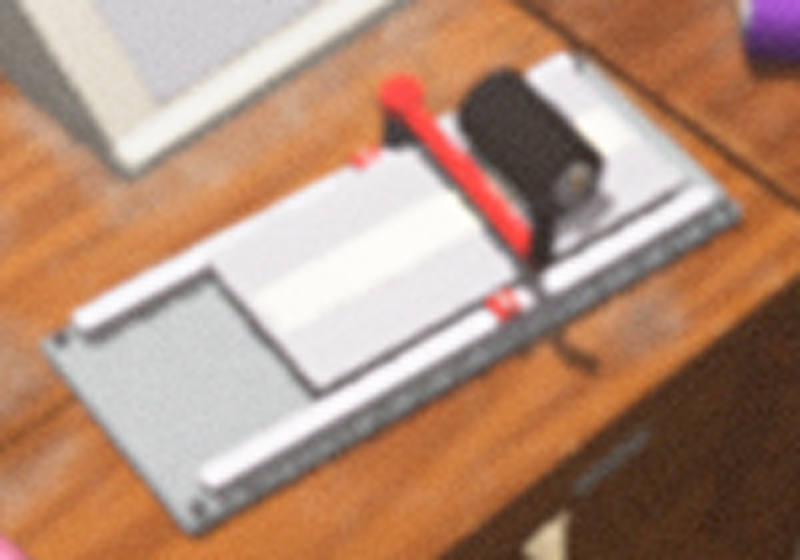

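The crops show the keeper pivot at crop px (503,68), the red clips at (451,84) and (430,317), and the roller around (567,200). The base corners are clear, so I'll work out positions from these.

```bash
cat > h.py <<'E'
import numpy as np
K={'top':(496.2,316.6,241.2),'scene':(497.4,323.9,235.0)}
def ray(c,uv,name):
    K=c["intrinsics"];M=c["world_to_cam"];R=M[:3,:3];o=-R.T@M[:3,3]
    return o,R.T@np.linalg.solve(K,[*uv,1.])
def plane(c,uv,z):
    o,d=ray(c,uv,0);return o+d*(z-o[2])/d[2]
def tri(r1,r2):
    (o1,d1),(o2,d2)=r1,r2
    s=np.linalg.lstsq(np.c_[d1,-d2],o2-o1,rcond=None)[0]
    p,q=o1+s[0]*d1,o2+s[1]*d2
    return (p+q)/2,np.linalg.norm(p-q)
E
python3 - <<'E'
from h import *
from workcell import bot
import cv2
np.set_printoptions(precision=4,suppress=True)
t=bot.camera("top");s=bot.camera("scene")
T=lambda x,y:((x+.5)/5+255-.5,(y+.5)/5+222-.5)
S=lambda x,y:((x+.5)*150/800+260-.5,(y+.5)*105/560+200-.5)
C=[plane(t,T(*p),.01)[:2] for p in [(82,40),(743,102),(725,372),(45,305)]]
C2=[plane(s,S(*p),.01)[:2] for p in [(45,345),(190,533),(743,212),(570,52)]]
print("corners top",np.array(C));print("corners scene",np.array(C2))
for A in (C,C2):
    A=np.array(A);r=cv2.minAreaRect(A.astype(np.float32)*1000);print("rect",r)
for n,a,b in [("clipfar",(451,84),(365,157)),("clipnear",(430,317),(502,303)),("pivot",(503,66),(403,90))]:
    print(n,tri(ray(t,T(*a),0),ray(s,S(*b),0)))
print("clips z.024",plane(t,T(451,84),.024),plane(t,T(430,317),.024))
print("clips scene",plane(s,S(365,157),.024),plane(s,S(502,303),.024))
print("pivot z.058",plane(t,T(503,66),.058),plane(s,S(403,90),.058))
print("peg",plane(t,T(466,318),.085))
# roller edges: top silhouette
for z in(.045,.05,.055): print("rol",z,plane(t,T(522,200),z),plane(t,T(615,200),z),plane(s,S(530,145),z))
print("roll ends",plane(t,T(571,128),.07), plane(t,T(562,268),.07))
E
```

```text
corners top [[ 0.5593  0.1422]
 [ 0.5242 -0.1489]
 [ 0.406  -0.1346]
 [ 0.4419  0.1589]]
corners scene [[ 0.5592  0.1454]
 [ 0.443   0.1615]
 [ 0.4068 -0.1339]
 [ 0.5295 -0.1479]]
rect ((483.0289001464844, 4.9282684326171875), (295.6564025878906, 119.1148681640625), 83.02973937988281)
rect ((484.9161071777344, 6.9780120849609375), (297.6607971191406, 123.5280532836914), 83.52082824707031)
clipfar (array([ 0.5323, -0.019 ,  0.0299]), np.float64(0.0019314425669462573))
clipnear (array([ 0.4318, -0.0066,  0.0284]), np.float64(0.002369601783288609))
pivot (array([ 0.5328, -0.0405,  0.0583]), np.float64(0.0007444262092535028))
clips z.024 [ 0.5327 -0.0199  0.024 ] [ 0.4313 -0.0076  0.024 ]
clips scene [ 0.5369 -0.022   0.024 ] [ 0.4351 -0.0086  0.024 ]
pivot z.058 [ 0.5332 -0.0403  0.058 ] [ 0.5327 -0.0409  0.058 ]
peg [ 0.4244 -0.0195  0.085 ]
rol 0.045 [ 0.4778 -0.0472  0.045 ] [ 0.4769 -0.0865  0.045 ] [ 0.4792 -0.0681  0.045 ]
rol 0.05 [ 0.4771 -0.0467  0.05  ] [ 0.4761 -0.0859  0.05  ] [ 0.4762 -0.0647  0.05  ]
rol 0.055 [ 0.4763 -0.0463  0.055 ] [ 0.4754 -0.0853  0.055 ] [ 0.4732 -0.0614  0.055 ]
roll ends [ 0.5038 -0.0666  0.07  ] [ 0.4455 -0.0604  0.07  ]
```

play_rows --motion '[{"fingers": 1, "translation": [-3, -3.4, 0], "roll": -2}, {"fingers": 1, "translation": [-6, -6.8, 0], "roll": -4}, {"fingers": 1, "translation": [-9, -10.2, 0], "roll": -6}, {"fingers": 1, "translation": [-12, -13.6, 0], "roll": -8}, {"fingers": 1, "translation": [-15, -17, 0], "roll": -10}, {"fingers": 1, "translation": [-18, -20.4, 0], "roll": -12}, {"fingers": 1, "translation": [-21, -23.8, 0], "roll": -14}, {"fingers": 1, "translation": [-24, -27.2, 0], "roll": -16}, {"fingers": 1, "translation": [-27, -30.6, 0], "roll": -18}, {"fingers": 1, "translation": [-30, -34, 2], "roll": -19}, {"fingers": 1, "translation": [-31.8, -36, 5], "roll": -19}, {"fingers": 1, "translation": [-31.8, -36, 8], "roll": -19}, {"fingers": 1, "translation": [-31.8, -36, 10], "roll": -19}, {"fingers": 1, "translation": [-31.8, -36, 10], "roll": -19}, {"fingers": 1, "translation": [-31.8, -36, 10], "roll": -19}, {"fingers": 1, "translation": [-31.8, -36, 10], "roll": -19}]'

```text
clock: 1.53
eef_pos: [0.4016, -0.0436, 0.1464]
tool_rot: [0.905, -0.425, 0.0, -0.0]
ft_force: [0.0, -1.0, 0.2]
grip_width: -0.0003
```

```bash
python3 - <<'E'
import numpy as np
P=np.array([.533,-.0405]);a=np.radians(-6.9);X=np.array([np.cos(a),np.sin(a)]);Y=np.array([-X[1],X[0]])
tx=np.array([.638,-.769]);ty=np.array([-.769,-.638]);c=np.array([.4016,-.0436])
for th in np.arange(-.1,1.55,.1):
    w=P+.11*(-np.cos(th)*X+np.sin(th)*Y)+.017*ty-c
    print(round(th,2),np.round([w@tx*100,w@ty*100],1))
E
```

```text
-0.1 [ 1.  -0.3]
0.0 [ 0.2 -1.1]
0.1 [-0.6 -1.9]
0.2 [-1.2 -2.8]
0.3 [-1.7 -3.7]
0.4 [-2.2 -4.8]
0.5 [-2.5 -5.8]
0.6 [-2.7 -6.9]
0.7 [-2.8 -8. ]
0.8 [-2.8 -9.1]
0.9 [ -2.7 -10.2]
1.0 [ -2.5 -11.2]
1.1 [ -2.2 -12.3]
1.2 [ -1.8 -13.3]
1.3 [ -1.3 -14.3]
1.4 [ -0.7 -15.2]
1.5 [  0. -16.]
```

play_rows --motion '[{"fingers": 1, "translation": [0, 0, 2.5], "roll": 0}, {"fingers": 1, "translation": [0, 0, 5], "roll": 0}, {"fingers": 1, "translation": [0, 0, 6.2], "roll": 0}, {"fingers": 1, "translation": [0, 0, 6.2], "roll": 0}, {"fingers": 1, "translation": [0, -0.6, 6.2], "roll": 0}, {"fingers": 1, "translation": [0.0, -1.2, 6.2], "roll": 0}, {"fingers": 1, "translation": [-0.6, -1.9, 6.2], "roll": 0}, {"fingers": 1, "translation": [-1.2, -2.8, 6.2], "roll": 0}, {"fingers": 1, "translation": [-1.7, -3.7, 6.2], "roll": 0}, {"fingers": 1, "translation": [-2.2, -4.8, 6.2], "roll": 0}, {"fingers": 1, "translation": [-2.5, -5.8, 6.2], "roll": 0}, {"fingers": 1, "translation": [-2.7, -6.9, 6.2], "roll": 0}, {"fingers": 1, "translation": [-2.7, -6.9, 6.2], "roll": 0}]'

```text
clock: 2.62
eef_pos: [0.4391, 0.0234, 0.0838]
tool_rot: [0.906, -0.424, 0.001, -0.001]
ft_force: [0.2, 1.5, -0.5]
grip_width: -0.0001
```

```bash
python3 - <<'E'
from workcell import bot
import cv2
b=bot.camera("scene")["pixels"][130:330,220:460,::-1]
cv2.imwrite("pics/k1.png",cv2.resize(b,(720,600),interpolation=cv2.INTER_CUBIC))
E
```

```text
(no output)
```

View pics/k1.png

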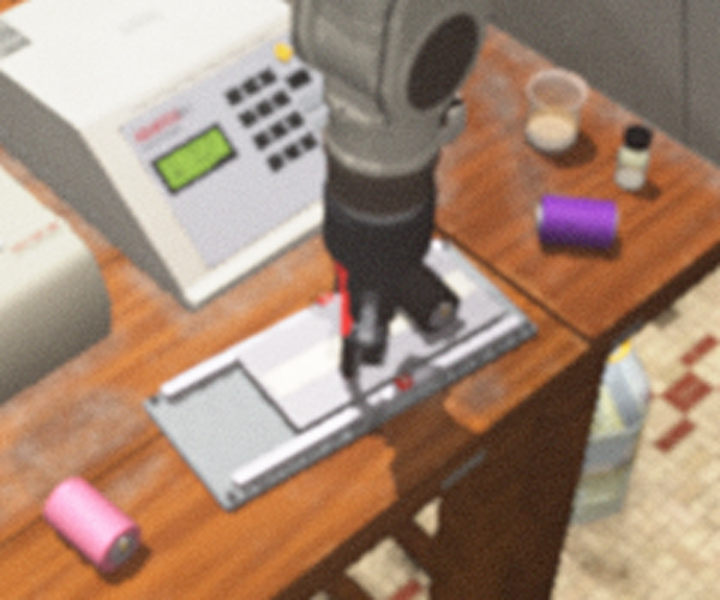

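The keeper is following the fingers, with its peg just ahead of them at px (345,360). I'll continue the arc, then back off and rise.

play_rows --motion '[{"fingers": 1, "translation": [-0.1, -1.1, 0], "roll": 0}, {"fingers": 1, "translation": [-0.1, -2.2, 0], "roll": 0}, {"fingers": 1, "translation": [0, -3.3, 0], "roll": 0}, {"fingers": 1, "translation": [0.2, -4.3, 0], "roll": 0}, {"fingers": 1, "translation": [0.5, -5.4, 0], "roll": 0}, {"fingers": 1, "translation": [0.9, -6.4, 0], "roll": 0}, {"fingers": 1, "translation": [1.4, -7.4, 0], "roll": 0}, {"fingers": 1, "translation": [2.0, -8.3, 0], "roll": 0}, {"fingers": 1, "translation": [2.7, -9.1, 0], "roll": 0}, {"fingers": 1, "translation": [2.7, -9.1, 0], "roll": 0}, {"fingers": 1, "translation": [2.0, -8.0, 0], "roll": 0}, {"fingers": 1, "translation": [1, -6.0, 0], "roll": 0}, {"fingers": 1, "translation": [1, -6.0, -3], "roll": 0}, {"fingers": 1, "translation": [1, -6.0, -6], "roll": 0}, {"fingers": 1, "translation": [1, -2.0, -9], "roll": -7}, {"fingers": 1, "translation": [1, 1.0, -12], "roll": -14}, {"fingers": 1, "translation": [-2, 4.0, -12], "roll": -21}, {"fingers": 1, "translation": [-5, 8.0, -12], "roll": -28}, {"fingers": 1, "translation": [-9, 11.0, -12], "roll": -35}, {"fingers": 1, "translation": [-12, 14.0, -12], "roll": -43}]'

```text
clock: 4.33
eef_pos: [0.2739, 0.0218, 0.2034]
tool_rot: [0.998, -0.069, 0.001, -0.0]
ft_force: [0.2, 0.9, 0.5]
grip_width: 0.0003
```

```bash
python3 - <<'E'
from workcell import bot
import cv2
print(bot.get_obs())
b=bot.camera("top")["pixels"][200:320,240:430,::-1]
cv2.imwrite("pics/k2.png",cv2.resize(b,(760,480),interpolation=cv2.INTER_CUBIC))
b=bot.camera("scene")["pixels"][:,:,::-1]
cv2.imwrite("pics/k2s.png",b)
E
```

```text
{'clock': 4.3333, 'joint_pos': array([ 7.92232304e-02, -1.93535131e-01, -5.53816565e-01,  1.20916973e+00,
        3.14908881e-04,  1.78811894e+00]), 'joint_vel': array([ 3.27534613e-01, -1.07360708e+00, -8.46238211e-01,  2.19702147e-01,
        1.03476750e-03, -1.17705889e+00]), 'tau': array([-2.02884257, -9.30143595, 24.90531206, -0.5057765 , -0.1340419 ,
        0.98026212]), 'eef_pos': array([0.2738725 , 0.02183402, 0.20339384]), 'tool_rot': array([ 9.97616786e-01, -6.89947129e-02,  6.41938873e-04, -2.55087072e-04]), 'ft_force': array([0.24532514, 0.88002102, 0.46296663]), 'ft_torque': array([ 0.06149761,  0.02671049, -0.01367136]), 'grip_width': 0.00032295009767265183}
```

View pics/k2.png

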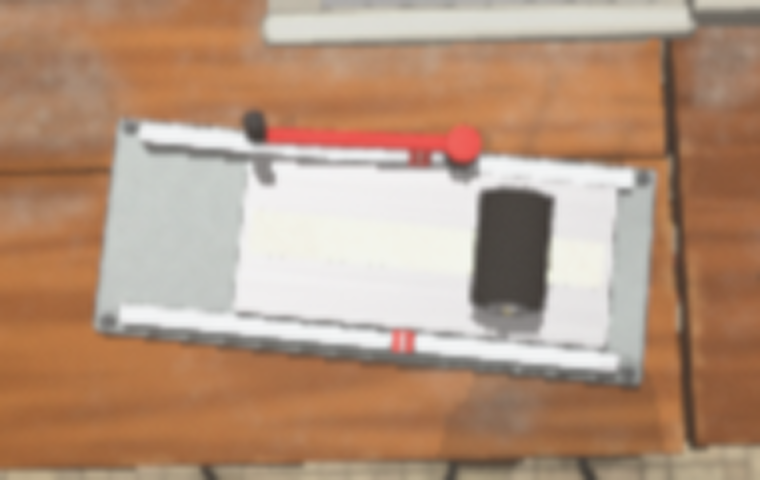

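The top view shows the keeper lying along the +y rail with its peg at (253,125). The roller is unmoved at (512,250) and the clips are at (420,156) and (403,341). Next I'll measure the roller against the mark.

```bash
cat >> h.py <<'E'
import cv2
A=np.radians(-6.9);X=np.array([np.cos(A),np.sin(A)]);Y=np.array([-X[1],X[0]])
O=np.array([.482,-.0133])   # mark (clip midpoint), world xy
def roller(c):
    """roller centre in mark frame from the black blob in the top view"""
    g=c["pixels"].max(2).astype(int); m=np.zeros(g.shape,np.uint8)
    m[225:300,275:400]=(g[225:300,275:400]<75)*255
    n,l,st,ce=cv2.connectedComponentsWithStats(m)
    i=1+np.argmax(st[1:,4]); v,u=np.nonzero(l==i)
    P=np.array([plane(c,q,.05)[:2] for q in zip(u,v)])-O
    y=P@Y;x=P@X
    rows=[(y[abs(x-k)<.004].min()+y[abs(x-k)<.004].max())/2 for k in(-.02,-.01,0,.01,.02)]
    return np.round(rows,4),np.round([x.min(),x.max(),y.min(),y.max()],4),st[i].tolist()
E
python3 - <<'E'
from h import *
from workcell import bot
c=bot.camera("top")
T=lambda x,y:((x+.5)/4+240-.5,(y+.5)/4+200-.5)
for z in(.024,.028):
    q=[plane(c,T(*p),z)[:2] for p in[(420,156),(403,341)]];m=sum(q)/2;print(z,q,m,(m-O)@X,(m-O)@Y)
print(roller(c))
cn=[plane(c,T(*p),.01)[:2] for p in[(120,120),(655,172),(640,385),(97,332)]];print(sum(cn)/4,(sum(cn)/4-O)@X,(sum(cn)/4-O)@Y)
# red clip centroids
p=c["pixels"].astype(int);m=((p[...,0]-p[...,1]>70)&(p[...,0]-p[...,2]>70))
for r in[(283,290,335,350),(280,290,335,345)]:
    v,u=np.nonzero(m[r[0]:r[1],r[2]:r[3]]);print(u.mean()+r[2],v.mean()+r[0],len(u))
o=bot.get_obs();print(o["eef_pos"],o["tool_rot"],o["ft_force"])
E
```

```text
0.024 [array([ 0.53218009, -0.01953232]), array([ 0.43157219, -0.00708954])] [ 0.48187614 -0.01331093] -0.00012165242266750892 -2.5732353946255074e-05
0.028 [array([ 0.53139642, -0.0193181 ]), array([ 0.43116783, -0.00692222])] [ 0.48128212 -0.01312016] -0.0007342817171214523 9.229300768775898e-05
(array([-0.0616, -0.06  , -0.0613, -0.0636, -0.0617]), array([-0.0286,  0.0273, -0.069 , -0.0516]), [367, 250, 10, 27, 160])
[0.48253166 0.00491594] -0.001660600103916696 0.01814787821110281
340.0 284.9047619047619 21
340.0 284.9047619047619 21
[0.2727886  0.02194987 0.20331498] [ 9.97475153e-01 -7.10142195e-02  5.38305626e-04 -1.04042492e-04] [1.29771286 0.19253425 0.45193049]
```

```bash
sed -i 's/<75)/<TH)/; s/def roller(c)/def roller(c,TH=110)/' h.py; python3 - <<'E'
from h import *
from workcell import bot
c=bot.camera("top")
for t in(95,110,125):print(roller(c,t))
print(c["pixels"].max(2)[262,355:385], c["world_to_cam"][:3,3])
E
```

```text
(array([-0.0522, -0.0514, -0.0517, -0.0519, -0.0512]), array([-0.0308,  0.0308, -0.0698, -0.0337]), [358, 248, 20, 30, 477])
(array([-0.0513, -0.0522, -0.0517, -0.0519, -0.0522]), array([-0.0312,  0.031 , -0.0703, -0.0333]), [358, 248, 20, 30, 505])
(array([-0.052 , -0.0523, -0.0516, -0.0528, -0.0522]), array([-0.0346,  0.0323, -0.071 , -0.033 ]), [358, 247, 20, 32, 541])
[244 244 234 167  95  74  73  73  75  74  74  74  75  76  75  74  73  73
  71  71  70  96 169 231 242 242 242 242 242 242] [0.05375393 0.52189491 1.00420507]
```

play_rows --motion '[{"fingers": 1, "translation": [4, 1.3, 0], "roll": -1}, {"fingers": 1, "translation": [8, 2.6, 0], "roll": -1}, {"fingers": 1, "translation": [12, 4, 0], "roll": -1}, {"fingers": 1, "translation": [15, 5, 0], "roll": -1}, {"fingers": 1, "translation": [18, 6, 0], "roll": -1}, {"fingers": 1, "translation": [20, 6.5, 1], "roll": -1}, {"fingers": 1, "translation": [21.3, 6.6, 3.5], "roll": -1}, {"fingers": 1, "translation": [21.3, 6.6, 6], "roll": -1}, {"fingers": 1, "translation": [21.3, 6.6, 8.5], "roll": -1}, {"fingers": 1, "translation": [21.3, 6.6, 9.8], "roll": -1}, {"fingers": 1, "translation": [21.3, 6.6, 9.8], "roll": -1}, {"fingers": 1, "translation": [21.3, 6.6, 9.8], "roll": -1}, {"fingers": 1, "translation": [21.3, 6.6, 9.8], "roll": -1}]'

```text
clock: 5.62
eef_pos: [0.4784, -0.074, 0.1059]
tool_rot: [0.998, -0.063, 0.001, 0.0]
ft_force: [0.1, -0.4, 0.3]
grip_width: 0.0003
```

```bash
cat >> h.py <<'E'
def st():
    from workcell import bot
    o=bot.get_obs();p=o["eef_pos"];q=o["tool_rot"]
    d=p[:2]-O;yaw=np.degrees(2*np.arctan2(q[1],q[0]))
    print(f"t {o['clock']:.2f} mark-frame x {d@X*1000:.1f} y {d@Y*1000:.1f} z {p[2]*1000:.2f} yaw {yaw:.2f} tilt {q[2]:.4f} {q[3]:.4f} F",np.round(o["ft_force"],2))
E
python3 -c "
from h import *
st()"
```

```text
t 5.62 mark-frame x 3.7 y -60.7 z 105.87 yaw -7.19 tilt 0.0008 0.0001 F [ 0.13 -0.37  0.29]
```

play_rows --motion '[{"fingers": 1, "translation": [-0.35, 0, 0.8], "roll": 0}, {"fingers": 1, "translation": [-0.35, 0, 1.5], "roll": 0}, {"fingers": 1, "translation": [-0.35, 0, 1.95], "roll": 0}, {"fingers": 1, "translation": [-0.35, 0, 1.95], "roll": 0}, {"fingers": 1, "translation": [-0.35, 0, 1.95], "roll": 0}]'

```text
clock: 6.03
eef_pos: [0.473, -0.0732, 0.0856]
tool_rot: [0.998, -0.062, -0.0, -0.0]
ft_force: [0.1, 0.7, -0.9]
grip_width: 0.0
```

```bash
python3 -c "
from h import *
st()"
```

```text
t 6.03 mark-frame x -1.7 y -60.5 z 85.63 yaw -7.17 tilt -0.0002 -0.0000 F [ 0.1   0.73 -0.92]
```

play_rows --motion '[{"fingers": 1, "translation": [0.1, 0, 0.05], "roll": 0}, {"fingers": 1, "translation": [0.1, 0, 0.1], "roll": 0}, {"fingers": 1, "translation": [0.1, 0, 0.1], "roll": 0}]'

```text
clock: 6.28
eef_pos: [0.4746, -0.0734, 0.085]
tool_rot: [0.998, -0.062, 0.0, 0.0]
ft_force: [0.4, -0.0, -0.5]
grip_width: 0.0002
```

play_rows --motion '[{"fingers": 1, "translation": [0, 0, 0.04], "roll": 0}, {"fingers": 1, "translation": [0, 0, 0.08], "roll": 0}, {"fingers": 1, "translation": [0, 0, 0.08], "roll": 0}]'

```text
clock: 6.53
eef_pos: [0.4743, -0.0734, 0.084]
tool_rot: [0.998, -0.062, 0.0, 0.0]
ft_force: [-0.2, -0.3, 0.9]
grip_width: -0.0002
```

play_rows --motion '[{"fingers": 1, "translation": [0, 0, 0.04], "roll": 0}, {"fingers": 1, "translation": [0, 0, 0.04], "roll": 0}]'

```text
clock: 6.7
eef_pos: [0.4744, -0.0734, 0.0838]
tool_rot: [0.998, -0.062, 0.0, 0.0]
ft_force: [-0.5, -0.1, 2.0]
grip_width: -0.0003
```

play_rows --motion '[{"fingers": 1, "translation": [0, 0, 0.04], "roll": 0}, {"fingers": 1, "translation": [0, 0, 0.04], "roll": 0}]'

```text
clock: 6.87
eef_pos: [0.4744, -0.0735, 0.0836]
tool_rot: [0.998, -0.063, 0.0, 0.0]
ft_force: [-1.1, 0.6, 3.0]
grip_width: -0.0001
```

play_rows --motion '[{"fingers": 1, "translation": [0, 0, 0.05], "roll": 0}, {"fingers": 1, "translation": [0, 0, 0.1], "roll": 0}, {"fingers": 1, "translation": [0, 0, 0.1], "roll": 0}, {"fingers": 1, "translation": [0, 0, 0.1], "roll": 0}]'

```text
clock: 7.2
eef_pos: [0.4745, -0.0736, 0.0833]
tool_rot: [0.998, -0.063, 0.001, 0.0]
ft_force: [-3.4, 0.2, 10.4]
grip_width: 0.0002
```

play_rows --motion '[{"fingers": 1, "translation": [0, -0.2, 0], "roll": 0}, {"fingers": 1, "translation": [0, -0.4, 0], "roll": 0}, {"fingers": 1, "translation": [0, -0.6, 0], "roll": 0}]'

```text
clock: 7.45
eef_pos: [0.4753, -0.0676, 0.0835]
tool_rot: [0.998, -0.063, 0.001, 0.0]
ft_force: [-3.7, -0.3, 11.3]
grip_width: 0.0
```

play_rows --motion '[{"fingers": 1, "translation": [0, -0.2, -0.01], "roll": 0}, {"fingers": 1, "translation": [0, -0.4, -0.01], "roll": 0}, {"fingers": 1, "translation": [0, -0.6, -0.01], "roll": 0}, {"fingers": 1, "translation": [0, -0.8, -0.01], "roll": 0}]'

```text
clock: 7.78
eef_pos: [0.4763, -0.0595, 0.0834]
tool_rot: [0.998, -0.063, 0.001, 0.0]
ft_force: [-2.8, 0.5, 9.8]
grip_width: 0.0002
```

play_rows --motion '[{"fingers": 1, "translation": [0, -0.2, 0], "roll": 0}, {"fingers": 1, "translation": [0, -0.4, 0], "roll": 0}, {"fingers": 1, "translation": [0, -0.6, 0], "roll": 0}, {"fingers": 1, "translation": [0, -0.8, 0], "roll": 0}]'

```text
clock: 8.12
eef_pos: [0.4773, -0.0515, 0.0833]
tool_rot: [0.998, -0.063, 0.001, 0.0]
ft_force: [-2.9, 0.6, 8.7]
grip_width: 0.0001
```

play_rows --motion '[{"fingers": 1, "translation": [0, -0.2, 0.02], "roll": 0}, {"fingers": 1, "translation": [0, -0.4, 0.03], "roll": 0}, {"fingers": 1, "translation": [0, -0.6, 0.03], "roll": 0}]'

```text
clock: 8.37
eef_pos: [0.4781, -0.0456, 0.0832]
tool_rot: [0.998, -0.063, 0.001, 0.0]
ft_force: [-3.0, -0.4, 10.3]
grip_width: 0.0005
```

play_rows --motion '[{"fingers": 1, "translation": [0, -0.2, 0], "roll": 0}, {"fingers": 1, "translation": [0, -0.4, 0.01], "roll": 0}, {"fingers": 1, "translation": [0, -0.6, 0.01], "roll": 0}]'

```text
clock: 8.62
eef_pos: [0.4789, -0.0396, 0.0831]
tool_rot: [0.998, -0.063, 0.001, 0.0]
ft_force: [-2.9, -0.2, 10.2]
grip_width: 0.0
```

play_rows --motion '[{"fingers": 1, "translation": [0, 0, -0.1], "roll": 0}, {"fingers": 1, "translation": [0, 0, -0.3], "roll": 0}, {"fingers": 1, "translation": [0, 0, -1], "roll": 0}, {"fingers": 1, "translation": [0, 1, -3], "roll": 0}, {"fingers": 1, "translation": [-3, 1.8, -5], "roll": 0}, {"fingers": 1, "translation": [-7, 1.8, -7], "roll": 0}, {"fingers": 1, "translation": [-11, 1.8, -9], "roll": 0}, {"fingers": 1, "translation": [-15, 1.8, -10], "roll": 0}, {"fingers": 1, "translation": [-18, 1.8, -10], "roll": 0}, {"fingers": 1, "translation": [-18, 1.8, -10], "roll": 0}, {"fingers": 1, "translation": [-18, 1.8, -10], "roll": 0}, {"fingers": 1, "translation": [-18, 1.8, -10], "roll": 0}]'

```text
clock: 9.62
eef_pos: [0.2986, -0.0352, 0.1825]
tool_rot: [0.998, -0.063, 0.001, 0.0]
ft_force: [0.3, 0.4, -0.5]
grip_width: 0.0001
```

```bash
python3 - <<'E'
from h import *
from workcell import bot
st()
c=bot.camera("top");print(roller(c)); cv2.imwrite("pics/r1.png",c["pixels"][:,:,::-1])
E
```

```text
t 9.62 mark-frame x -179.5 y -43.8 z 182.46 yaw -7.17 tilt 0.0012 0.0001 F [ 0.33  0.41 -0.48]
(array([-0.0345, -0.0345, -0.0347, -0.035 , -0.0353]), array([-0.0323,  0.032 , -0.0536, -0.0165]), [350, 246, 20, 32, 510])
```

play_rows --motion '[{"fingers": 1, "translation": [4, 0, 0], "roll": 0}, {"fingers": 1, "translation": [8, 0, 0], "roll": 0}, {"fingers": 1, "translation": [12, 0, 1], "roll": 0}, {"fingers": 1, "translation": [15, 0, 3], "roll": 0}, {"fingers": 1, "translation": [17, 0, 5.5], "roll": 0}, {"fingers": 1, "translation": [18, 0, 8], "roll": 0}, {"fingers": 1, "translation": [18, 0, 9.2], "roll": 0}, {"fingers": 1, "translation": [18, 0, 9.6], "roll": 0}, {"fingers": 1, "translation": [18, 0, 9.8], "roll": 0}, {"fingers": 1, "translation": [18, 0, 9.85], "roll": 0}, {"fingers": 1, "translation": [18, 0, 9.85], "roll": 0}, {"fingers": 1, "translation": [18, 0, 9.85], "roll": 0}]'

```text
clock: 10.67
eef_pos: [0.4771, -0.0576, 0.0836]
tool_rot: [0.998, -0.063, 0.0, 0.0]
ft_force: [0.1, -0.3, 0.1]
grip_width: -0.0005
```

```bash
python3 -c "
from h import *
st()"
```

```text
t 10.67 mark-frame x 0.5 y -44.6 z 83.59 yaw -7.17 tilt 0.0004 0.0000 F [ 0.12 -0.3   0.06]
```

play_rows --motion '[{"fingers": 1, "translation": [0, -0.2, 0], "roll": 0}, {"fingers": 1, "translation": [0, -0.2, 0.04], "roll": 0}, {"fingers": 1, "translation": [0, -0.2, 0.08], "roll": 0}, {"fingers": 1, "translation": [0, -0.2, 0.1], "roll": 0}, {"fingers": 1, "translation": [0, -0.2, 0.1], "roll": 0}]'

```text
clock: 11.08
eef_pos: [0.4773, -0.0556, 0.0832]
tool_rot: [0.998, -0.062, 0.001, 0.0]
ft_force: [1.2, 0.2, 4.5]
grip_width: -0.0001
```

play_rows --motion '[{"fingers": 1, "translation": [0, 0, 0.05], "roll": 0}, {"fingers": 1, "translation": [0, 0, 0.09], "roll": 0}, {"fingers": 1, "translation": [0, 0, 0.09], "roll": 0}, {"fingers": 1, "translation": [0, 0, 0.09], "roll": 0}]'

```text
clock: 11.42
eef_pos: [0.4774, -0.0557, 0.0828]
tool_rot: [0.998, -0.062, 0.001, 0.0]
ft_force: [-0.8, 0.2, 8.6]
grip_width: 0.0
```

play_rows --motion '[{"fingers": 1, "translation": [0, 0, 0.03], "roll": 0}, {"fingers": 1, "translation": [0, -0.2, 0.04], "roll": 0}, {"fingers": 1, "translation": [0, -0.4, 0.04], "roll": 0}, {"fingers": 1, "translation": [0, -0.6, 0.04], "roll": 0}]'

```text
clock: 11.75
eef_pos: [0.4783, -0.0497, 0.0828]
tool_rot: [0.998, -0.063, 0.001, 0.0]
ft_force: [-1.4, 1.4, 10.9]
grip_width: 0.0002
```

play_rows --motion '[{"fingers": 1, "translation": [0, -0.2, 0], "roll": 0}, {"fingers": 1, "translation": [0, -0.4, 0], "roll": 0}, {"fingers": 1, "translation": [0, -0.6, 0.01], "roll": 0}, {"fingers": 1, "translation": [0, -0.8, 0.01], "roll": 0}]'

```text
clock: 12.08
eef_pos: [0.4793, -0.0416, 0.0826]
tool_rot: [0.998, -0.062, 0.001, -0.0]
ft_force: [-0.8, 0.2, 11.5]
grip_width: -0.0001
```

play_rows --motion '[{"fingers": 1, "translation": [0, -0.2, -0.01], "roll": 0}, {"fingers": 1, "translation": [0, -0.4, -0.01], "roll": 0}, {"fingers": 1, "translation": [0, -0.6, -0.01], "roll": 0}, {"fingers": 1, "translation": [0, -0.8, 0], "roll": 0}]'

```text
clock: 12.42
eef_pos: [0.4803, -0.0336, 0.0825]
tool_rot: [0.998, -0.062, 0.001, 0.0]
ft_force: [-0.1, -0.0, 10.2]
grip_width: 0.0
```

play_rows --motion '[{"fingers": 1, "translation": [0, -0.2, 0.01], "roll": 0}, {"fingers": 1, "translation": [0, -0.4, 0.02], "roll": 0}, {"fingers": 1, "translation": [0, -0.6, 0.02], "roll": 0}, {"fingers": 1, "translation": [0, -0.8, 0.03], "roll": 0}]'

```text
clock: 12.75
eef_pos: [0.4813, -0.0257, 0.0822]
tool_rot: [0.998, -0.062, 0.001, 0.0]
ft_force: [-0.1, 0.2, 9.6]
grip_width: -0.0002
```

play_rows --motion '[{"fingers": 1, "translation": [0, -0.2, 0.03], "roll": 0}, {"fingers": 1, "translation": [0, -0.35, 0.03], "roll": 0}, {"fingers": 1, "translation": [0, -0.35, 0.03], "roll": 0}, {"fingers": 1, "translation": [0, -0.35, -0.1], "roll": 0}, {"fingers": 1, "translation": [0, -0.35, -0.3], "roll": 0}, {"fingers": 1, "translation": [0, -0.3, -1], "roll": 0}, {"fingers": 1, "translation": [0, 1, -3], "roll": 0}, {"fingers": 1, "translation": [-3, 1.5, -5], "roll": 0}, {"fingers": 1, "translation": [-7, 1.5, -7], "roll": 0}, {"fingers": 1, "translation": [-11, 1.5, -9], "roll": 0}, {"fingers": 1, "translation": [-15, 1.5, -10], "roll": 0}, {"fingers": 1, "translation": [-18, 1.5, -10], "roll": 0}, {"fingers": 1, "translation": [-18, 1.5, -10], "roll": 0}, {"fingers": 1, "translation": [-18, 1.5, -10], "roll": 0}, {"fingers": 1, "translation": [-18, 1.5, -10], "roll": 0}]'

```text
clock: 14.0
eef_pos: [0.3003, -0.0183, 0.1811]
tool_rot: [0.998, -0.062, 0.001, 0.0]
ft_force: [0.7, 0.1, -0.2]
grip_width: -0.0002
```

```bash
python3 - <<'E'
from h import *
from workcell import bot
st()
c=bot.camera("top");print(roller(c)); cv2.imwrite("pics/r2.png",c["pixels"][:,:,::-1])
E
```

```text
t 14.00 mark-frame x -179.8 y -26.8 z 181.06 yaw -7.17 tilt 0.0008 0.0000 F [ 0.71  0.07 -0.23]
(array([-0.0173, -0.0176, -0.0178, -0.0172, -0.0172]), array([-0.032 ,  0.032 , -0.036 ,  0.0008]), [342, 246, 19, 31, 502])
```

play_rows --motion '[{"fingers": 1, "translation": [4, -0.2, 0], "roll": 0}, {"fingers": 1, "translation": [8, -0.2, 0], "roll": 0}, {"fingers": 1, "translation": [12, -0.2, 1], "roll": 0}, {"fingers": 1, "translation": [15, -0.2, 3], "roll": 0}, {"fingers": 1, "translation": [17, -0.2, 5.5], "roll": 0}, {"fingers": 1, "translation": [18, -0.2, 8], "roll": 0}, {"fingers": 1, "translation": [18, -0.2, 9.2], "roll": 0}, {"fingers": 1, "translation": [18, -0.2, 9.5], "roll": 0}, {"fingers": 1, "translation": [18, -0.2, 9.7], "roll": 0}, {"fingers": 1, "translation": [18, -0.2, 9.75], "roll": 0}, {"fingers": 1, "translation": [18, -0.2, 9.75], "roll": 0}, {"fingers": 1, "translation": [18, -0.2, 9.75], "roll": 0}]'

```text
clock: 15.05
eef_pos: [0.4783, -0.0386, 0.0837]
tool_rot: [0.998, -0.062, -0.0, -0.0]
ft_force: [0.4, 0.5, 0.1]
grip_width: -0.0001
```

```bash
python3 -c "
from h import *
st()"
```

```text
t 15.05 mark-frame x -0.6 y -25.6 z 83.67 yaw -7.16 tilt -0.0001 -0.0000 F [0.38 0.48 0.07]
```

play_rows --motion '[{"fingers": 1, "translation": [0, 0, 0.06], "roll": 0}, {"fingers": 1, "translation": [0, 0, 0.12], "roll": 0}, {"fingers": 1, "translation": [0, 0, 0.18], "roll": 0}, {"fingers": 1, "translation": [0, 0, 0.18], "roll": 0}, {"fingers": 1, "translation": [0, 0, 0.18], "roll": 0}]'

```text
clock: 15.47
eef_pos: [0.4785, -0.0386, 0.0824]
tool_rot: [0.998, -0.062, 0.0, -0.0]
ft_force: [-2.1, -0.0, 6.0]
grip_width: 0.0
```

play_rows --motion '[{"fingers": 1, "translation": [0, 0, 0.05], "roll": 0}, {"fingers": 1, "translation": [0, 0, 0.09], "roll": 0}, {"fingers": 1, "translation": [0, 0, 0.09], "roll": 0}, {"fingers": 1, "translation": [0, 0, 0.09], "roll": 0}]'

```text
clock: 15.8
eef_pos: [0.4786, -0.0386, 0.0819]
tool_rot: [0.998, -0.062, 0.0, -0.0]
ft_force: [-2.4, 0.4, 9.6]
grip_width: 0.0002
```

play_rows --motion '[{"fingers": 1, "translation": [0, -0.2, 0.02], "roll": 0}, {"fingers": 1, "translation": [0, -0.4, 0.03], "roll": 0}, {"fingers": 1, "translation": [0, -0.6, 0.04], "roll": 0}, {"fingers": 1, "translation": [0, -0.8, 0.05], "roll": 0}]'

```text
clock: 16.13
eef_pos: [0.4797, -0.0306, 0.0816]
tool_rot: [0.998, -0.062, 0.001, -0.0]
ft_force: [-3.7, 1.2, 11.4]
grip_width: 0.0001
```

play_rows --motion '[{"fingers": 1, "translation": [0, -0.2, -0.01], "roll": 0}, {"fingers": 1, "translation": [0, -0.4, -0.01], "roll": 0}, {"fingers": 1, "translation": [0, -0.6, 0], "roll": 0}, {"fingers": 1, "translation": [0, -0.8, 0.01], "roll": 0}]'

```text
clock: 16.47
eef_pos: [0.4807, -0.0226, 0.0815]
tool_rot: [0.998, -0.062, 0.001, -0.0]
ft_force: [-2.9, -0.2, 10.3]
grip_width: 0.0001
```

play_rows --motion '[{"fingers": 1, "translation": [0, -0.2, 0.01], "roll": 0}, {"fingers": 1, "translation": [0, -0.4, 0.02], "roll": 0}, {"fingers": 1, "translation": [0, -0.6, 0.03], "roll": 0}, {"fingers": 1, "translation": [0, -0.8, 0.04], "roll": 0}]'

```text
clock: 16.8
eef_pos: [0.4817, -0.0146, 0.0811]
tool_rot: [0.998, -0.062, 0.001, -0.0]
ft_force: [-3.4, -0.0, 10.2]
grip_width: 0.0004
```

play_rows --motion '[{"fingers": 1, "translation": [0, -0.2, 0.01], "roll": 0}, {"fingers": 1, "translation": [0, -0.4, 0.02], "roll": 0}, {"fingers": 1, "translation": [0, -0.6, 0.03], "roll": 0}, {"fingers": 1, "translation": [0, -0.8, 0.04], "roll": 0}, {"fingers": 1, "translation": [0, -0.9, 0.05], "roll": 0}, {"fingers": 1, "translation": [0, -0.9, 0.05], "roll": 0}]'

```text
clock: 17.3
eef_pos: [0.4829, -0.0055, 0.0806]
tool_rot: [0.998, -0.062, 0.001, -0.0]
ft_force: [-2.2, 0.5, 10.7]
grip_width: 0.0001
```

play_rows --motion '[{"fingers": 1, "translation": [0, 0, -0.1], "roll": 0}, {"fingers": 1, "translation": [0, 0, -0.2], "roll": 0}, {"fingers": 1, "translation": [0, 0, -0.4], "roll": 0}, {"fingers": 1, "translation": [0, 0, -1], "roll": 0}, {"fingers": 1, "translation": [0, 0, -3], "roll": 0}, {"fingers": 1, "translation": [-3, 1, -5], "roll": 0}, {"fingers": 1, "translation": [-7, 1.5, -7], "roll": 0}, {"fingers": 1, "translation": [-11, 1.5, -9], "roll": 0}, {"fingers": 1, "translation": [-15, 1.5, -10], "roll": 0}, {"fingers": 1, "translation": [-18, 1.5, -10], "roll": 0}, {"fingers": 1, "translation": [-18, 1.5, -10], "roll": 0}, {"fingers": 1, "translation": [-18, 1.5, -10], "roll": 0}, {"fingers": 1, "translation": [-18, 1.5, -10], "roll": 0}]'

```text
clock: 18.38
eef_pos: [0.3031, 0.0016, 0.1795]
tool_rot: [0.998, -0.062, 0.001, -0.0]
ft_force: [0.3, -0.3, 0.0]
grip_width: 0.0
```

```bash
python3 - <<'E'
from h import *
from workcell import bot
st()
for i in range(3): c=bot.camera("top");print(roller(c))
b=c["pixels"][200:320,240:430,::-1]
cv2.imwrite("pics/end.png",cv2.resize(b,(760,480),interpolation=cv2.INTER_CUBIC))
E
```

```text
t 18.38 mark-frame x -179.4 y -6.7 z 179.53 yaw -7.16 tilt 0.0012 -0.0000 F [ 0.31 -0.3   0.04]
(array([-0.0007, -0.0017, -0.0011, -0.0011, -0.0003]), array([-0.0317,  0.0317, -0.0197,  0.0173]), [334, 245, 20, 31, 501])
(array([-0.0007, -0.0018, -0.0011, -0.0011, -0.0003]), array([-0.0317,  0.0317, -0.0199,  0.0173]), [334, 245, 20, 31, 502])
(array([-0.0007, -0.0018, -0.0011, -0.0011, -0.0003]), array([-0.0317,  0.0317, -0.0199,  0.0173]), [334, 245, 20, 31, 502])
```

View pics/end.png

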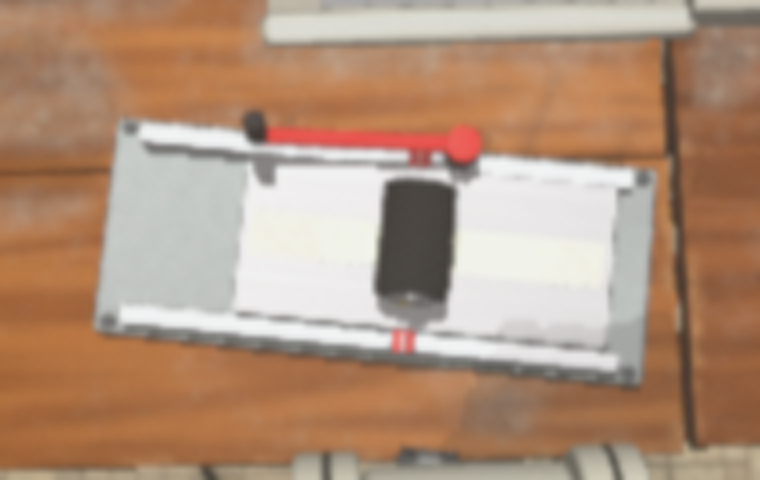

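The roller at (417,243) sits between the clips at (420,156) and (403,341). It is about 1 mm short of the mark and at rest, and the keeper is still open. I'll hand in.

```bash
python3 -c "
from workcell import bot
print(bot.job_done())"
```

```text
the job is handed in; nothing more can be done
None
```

I handed the job in at about 18.5 s, with the roller at the mark and the keeper open; the hand-in gave no verdict.

**Keeper:** I swung it open to roughly 1.5 rad by pushing its peg with shut fingers. The last top view shows it still lying along the rail.

**Rolling:** Three strokes moved the roller 17.2, 17.3 and about 16.5 mm. In each stroke the camera travel was about half the fingertip travel, so it rolled rather than dragged.

**Force:** The wrist readings during the strokes were mostly 9.6–11.5 N. Two readings were lower, 8.7 N late in stroke 1 and 8.6 N at the start of stroke 2, and I corrected both straight away. The roller's weight adds about 1.5 N, so the load on the panel was about 10–13 N. That is sometimes above the 10–12 N asked for, and well under the 20 N limit. The wrist force reading is noisy by nearly 1 N.

**Final check:** The roller is about 1 mm short of the mark along the stand and within about 1 mm of the centre line. It is square to within about 1–2° and did not move across three pictures. The robot is clear of everything. I did not measure the bystanders, but the moves passed well clear of them.

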